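Open the integrating sphere's sample port and set the white reference on it

ROBOT

A 6-joint arm with a two-finger parallel gripper is mounted at the origin on the work surface. World frame = base frame: x ahead of the robot, y to its left, z up, the work surface at z = 0. Lengths are in m, angles in rad, forces in N, time in s.
With the tool pointing down it reaches from about 0.3 to 0.825 m from the base axis. Payload 5.4 kg.
Tool frame: the origin (TCP) lies between the finger pads; the fingertips stand 14 mm ahead of it and the grasp point (between the pads) lies 5 mm behind it (arm.finger_overhang is the distance from the TCP to the fingertips, in m); x points along the fingers, y is the direction in which the jaws open and shut, and the axes are right-handed (so a half turn about x gives the same grasp; the last joint's range is limited). The gripper opens to 92 mm and grips with 3 to 60 N. Pads are 20 mm wide; open, the fingers measure 128 mm over their backs; the gripper's body (75 mm by 189 mm) begins 69 mm behind the grasp point.
Start: joints at [0.987, 0.158, 1.597, -0, 1.386, -0.21], TCP at [0.21, 0.535, 0.229] pointing down, gripper open.
Joint ranges: [-2.91, 2.91], [-0.94, 2.29], [0.18, 2.7], [-1.29, 4.43], [0.17, 2.64], [-3, 3]. Speed limits (rad/s): [2.57, 2.57, 3.14, 3.14, 3.14, 3.14].

INTERFACE

Orientations are given as a rotation vector (axis times angle).
In Python, from station import get_state, read_camera, camera_model, job, arm gives the robot as it stands.
- The arm moves only by the tool servo_tool, never from a script. Its argument "increments" is a list of rows, each an object with "dr": the turn, a rotation vector about the tool's x, y, z in degrees, a list of three; "offset": the shift along the tool's x, y, z in cm, a list of three; "fingers": the closure, from -1 (fully open) to 1 (shut), so that 0 is half open. In form: [{"dr": [rx, ry, rz], "offset": [x, y, z], "fingers": fingers}, ...]. A call has 1 to 10 rows; each row is the pose to reach, as a shift and turn from the pose commanded when the call began, along the tool's axes at that moment; what a row does not reach only later rows make up. A row lasts 1/10 s, in which the tool goes at most 50 mm and 8.59 degrees, less where a joint would pass 70% of its speed; a pose out of reach is approached as far as the arm can. A call with a gripper value outside its range is refused whole. The fingers move at their own pace and stop on an object; "grip_force" is the grip in N (left out, the last holds). Time passes only in rows, so rows that repeat a pose let the fingers close. It gives the time, the measured TCP pose, the force and the opening at its end, in the units of the state.
- get_state(): the state, without advancing time (a new reading comes with each control period).
- read_camera(name): name is "scene" or "top" or "wrist"; returns the picture (420x560x3 uint8, red, green, blue); there is no depth.
- camera_model(name): a dict with "mtx" (3x3 intrinsics, pixels), "eye" and "orientation" of the camera in the world. Camera axes: x right, y down, z forward; pixel columns grow to the right and rows downward; lengths in m; the calibration is good to about 2 mm. A picture is of the moment at which its call begins: read the wrist's pose just before it. camera_model takes no time and is no camera call; for the wrist camera it gives the pose at the moment of the call.
- job.close_job(): hands the job in, once; it reports no verdict.
The state is a dict: "time": time; "joints": joint angles; "qvel": joint speeds; "joint_efforts": joint torques, N m; "tool_pos": TCP position; "ee_rot": TCP orientation; "contact_force": force on the tool from outside, world axes, zero at the start; "moment": the same for the moment, N m; "finger_gap": opening from 0.0 (shut) to 1.0 (fully open).
Only numpy, scipy, OpenCV 4.12 (cv2) and the standard library are available. Lean on these libraries where they do the work, as an engineer would, in place of code of your own. Each camera call takes 0.05 s, during which the arm holds its last target. There are 200 camera calls.

TASK

Get the integrating sphere ready for its white-reference reading: swing the flat metal cover on its top port sideways about its pivot screw until it is fully open at its stop. Then take the white reference tile, the larger of the two knobbed discs in the tray, and lower it gently onto the port's rim, white face down, flat and centred over the opening. Leave the cover open and everything else where it is.

Things in the scene. Friction and masses are not known exactly. Their poses are not given: they have to be found in the camera images.
- port (a point): Centre of the port on top of the sphere, in the plane of the rim on which the tile must rest, 178 mm above the table. The port is a round 26 mm opening in a raised black rim (34 mm outer diameter, 4 mm high) on a black flange of 54 mm diameter. z axis up; +x axis points to the cover's pivot screw, 46 mm away.
- sphere: Integrating sphere, bolted down, at a new place and yaw each time: dark grey ball, 110 mm diameter, centre 115 mm up, on a post. Origin on the table under the port, axes as port. A finned lamp (54 mm diameter, end 156 mm from the sphere's axis, 25 deg left of +x) and a short detector barrel (65 deg right of +x) stick out level, top 148 mm above the table.
- pivot (a point): Pivot screw of the cover: on its vertical axis, at the cover's top face, 181.5 mm above the table. The screw head is 12 mm wide and 4.5 mm high. Two 4 mm stop pins stand 15 mm from the screw's axis, tops 184 mm above the table.
- cover (a joint): Angle of the cover about the pivot screw, rad: 0 closed (disc over the port), 2.0 fully open at its stop; grows counter-clockwise seen from above. Starts closed or up to 0.3 ajar. Friction 0.05 N m (under 1 N at the knob); stays where it is left. A 3 mm bare metal plate: 38 mm disc centred 46 mm from the screw, on a 14 mm wide arm; it turns level and cannot lift.
- cover_knob (a point): Middle of the black round knob at the free end of the cover, 64 mm from the pivot axis. The knob is 12 mm in diameter (neck 8 mm) and 20 mm high: from 181.5 to 201.5 mm above the table, this point at 191.5 mm. Closed, it lies 18 mm from the port's axis on the side away from the pivot.
- tile_mid (a point): Centre of the white reference tile, on its axis 17 mm above its underside (half-way up). From below: white disc 40 mm diameter, 3 mm thick; black holder 48 mm diameter, its top 12 mm above the underside; black round knob 14 mm diameter, its top 34 mm above the underside (lowest 4 mm a 10 mm neck). About 70 g. Lies white face down in the tray; z axis up then.
- plug_mid (a point): Centre of the small port plug, a bystander in the tray: built like the tile with the same 14 mm knob, but only 30 mm in diameter and 28 mm high; this point 14 mm above its underside. Leave it in place.
- reducer: Port reducer, a bystander in the tray: flat black ring 46 mm in diameter with an 18 mm hole, 6 mm high, no knob. Origin under its centre.
- tray: Shallow grey parts tray, 140 mm by 210 mm (its x and y), walls 16 mm high, floor 4 mm above the table with grey felt; fixed. Origin under its centre. The tile, the plug and the reducer lie roughly in a row along its y, 54 to 76 mm apart along y, in any order.
- driver: Bystander: blue-handled screwdriver, 190 mm long, lying on the table between sphere and tray, under 35 mm high.
- stage: Bystander: black 50 mm square translation stage, 24 mm high, on the table beyond the screwdriver.
- driver2: Bystander: second screwdriver, 220 mm long, far to the right.
- cube: Bystander: black 50 mm optics cube, far to the left.

How it is judged:
By the outcome, as a careful person would: the job done as asked, in the order asked, and still so for the second after the job is handed in, with the robot touching nothing.
It also fails if it takes over 64 s, if anything falls off the work surface, if the arm or the gripper's body presses on something with over 40 N, if the wrist force passes 120 N, or if a joint passes its speed limit or range.

## Working session

There is one attempt and no reset: what is moved stays moved. The work goes in short steps, Python scripts to look and compute and a tool call to move; the robot and the scene stay as the last step left them, time stands still between calls to the robot, and variables do not carry over. Pictures are saved under pics/ and viewed, about 8 in all and at most 12, crops included, and the job is handed in when it is done.

Besides the shell and the picture viewer there is one more tool, called after ">>>" as name(argument=value, ...), one argument or row to a line, values as JSON. servo_tool: Moves the arm, as the interface text tells. Its arguments: {"type":"object","properties":{"increments":{"type":"array","items":{"type":"object","properties":{"dr":{"type":"array","items":{"type":"number"}},"offset":{"type":"array","items":{"type":"number"}},"fingers":{"type":"number"}}}},"grip_force":{"type":"number"}},"required":["increments"]}

```bash
ls; mkdir -p pics
python3 - <<'E'
from station import *
import cv2,numpy as np
s=get_state();print(s)
ims=[]
for n in("scene","top","wrist"):
    m=camera_model(n);print(n,m)
    im=read_camera(n)[:,:,::-1];cv2.imwrite(f"pics/{n}0.png",im)
E
```

```text
pics
{'time': 0.0, 'joints': array([ 9.86895713e-01,  1.59061372e-01,  1.59822888e+00,  8.31824712e-06,
        1.38619122e+00, -2.10049243e-01]), 'qvel': array([ 0.00032343, -0.00070405,  0.00150132, -0.00092368, -0.00104216,
       -0.00080885]), 'joint_efforts': array([-9.39314486e-04, -3.85585034e+01, -3.22099328e+01,  6.99786027e-02,
        3.80715961e-02, -1.46213706e-04]), 'tool_pos': array([0.20964372, 0.53477518, 0.22761366]), 'ee_rot': array([ 0.29197131,  1.5515613 , -0.29471591]), 'contact_force': array([ 0.22279993,  0.48453108, -0.25928037]), 'moment': array([ 0.06500787,  0.02626885, -0.07773996]), 'finger_gap': 1.000016321787575}
scene {'mtx': array([[388.90988889,   0.        , 280.91329402],
       [  0.        , 388.90988889, 204.44521146],
       [  0.        ,   0.        ,   1.        ]]), 'eye': array([1.00123662, 0.39517953, 0.89095629]), 'orientation': array([-1.16059614, -2.48213219,  0.8587286 ])}
top {'mtx': array([[531.09309957,   0.        , 286.84651869],
       [  0.        , 531.09309957, 225.21718888],
       [  0.        ,   0.        ,   1.        ]]), 'eye': array([ 0.39785075, -0.00759411,  1.59198777]), 'orientation': array([-2.15228969,  2.19891075, -0.09736257])}
wrist {'mtx': array([[329.865761  ,   0.        , 278.8990107 ],
       [  0.        , 329.865761  , 204.16483497],
       [  0.        ,   0.        ,   1.        ]]), 'eye': array([0.13947374, 0.56226331, 0.38389585]), 'orientation': array([2.40364492, 1.6396611 , 0.22027461])}
```

View pics/top0.png

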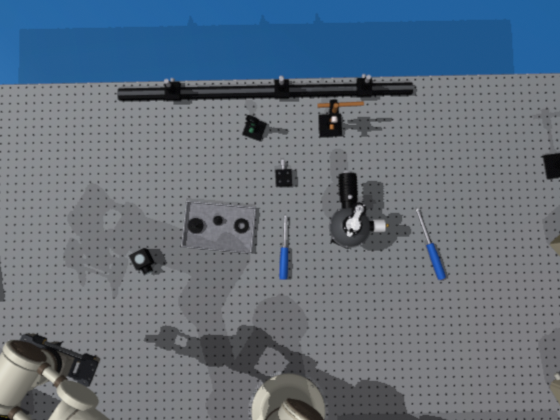

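View pics/scene0.png

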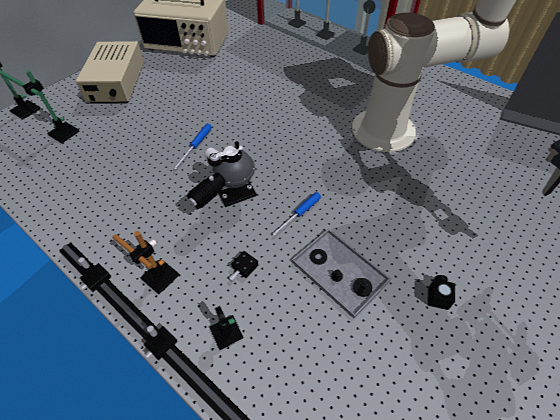

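The top view shows the sphere at about (350,226) with the lamp pointing up. In the tray, the tile is at (196,226), the plug at (218,220) and the reducer at (241,226). The scene view agrees.

```bash
cat > h.py <<'E'
import numpy as np,cv2
from scipy.spatial.transform import Rotation as R
from station import *
def ray(m,uv):
    d=R.from_rotvec(m["orientation"]).as_matrix()@np.linalg.solve(m["mtx"],[uv[0],uv[1],1]);return np.array(m["eye"]),d/np.linalg.norm(d)
def atz(m,uv,z):
    e,d=ray(m,uv);return e+d*(z-e[2])/d[2]
def proj(m,p):
    c=R.from_rotvec(m["orientation"]).as_matrix().T@(np.array(p)-m["eye"]);u=m["mtx"]@c;return u[:2]/u[2]
def tri(obs):
    A=np.zeros((3,3));b=np.zeros(3)
    for m,uv in obs:
        e,d=ray(m,uv);P=np.eye(3)-np.outer(d,d);A+=P;b+=P@e
    return np.linalg.solve(A,b)
def down(yaw):  # tool x down, tool y horizontal at angle yaw from world x
    x=np.array([0,0,-1.]);y=np.array([np.cos(yaw),np.sin(yaw),0]);return R.from_matrix(np.c_[x,y,np.cross(x,y)])
def move(p,Rt,s=None):
    s=s or get_state();R0=R.from_rotvec(s["ee_rot"])
    print("t%.2f"%s["time"],"pos",s["tool_pos"].round(4),"offset cm",(R0.inv().apply(np.array(p)-s["tool_pos"])*100).round(2),"dr",np.degrees((R0.inv()*Rt).as_rotvec()).round(2))
def yaw(s):
    y=R.from_rotvec(s["ee_rot"]).as_matrix()[:,1];return np.arctan2(y[1],y[0])
E
python3 - <<'E'
from h import *
s=get_state();print(R.from_rotvec(s["ee_rot"]).as_matrix().round(3),np.degrees(yaw(s)))
m=camera_model("top")
print("port",atz(m,(352,226),.18),"tile",atz(m,(196,226),.03),"plug",atz(m,(218,220),.03))
w=camera_model("wrist");Rw=R.from_rotvec(w["orientation"])
Rt=R.from_rotvec(s["ee_rot"]);print("cam in tool",Rt.inv().apply(w["eye"]-s["tool_pos"]),"\n",(Rt.inv()*Rw).as_matrix().round(3))
a=cv2.imread("pics/top0.png")[160:280,290:430];b=cv2.imread("pics/scene0.png")[120:220,180:280]
cv2.imwrite("pics/c1.png",np.hstack([cv2.resize(a,(467,400),interpolation=2),cv2.resize(b,(333,400)[:2],interpolation=2)]))
E
```

```text
[[-0.001  0.365  0.931]
 [-0.001  0.931 -0.365]
 [-1.    -0.001 -0.   ]] 68.58385897772699
port [ 0.51851738 -0.18285688  0.18      ] tile [0.5412228  0.25902348 0.03      ] plug [0.55763204 0.1938921  0.03      ]
cam in tool [-0.15612778 -0.00035138 -0.07542961] 
 [[ 0.    -0.267  0.964]
 [ 1.     0.    -0.   ]
 [-0.     0.964  0.267]]
```

View pics/c1.png

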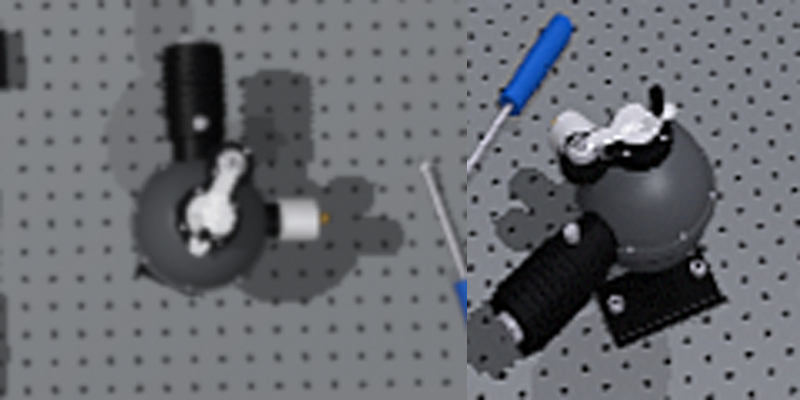

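The crop gives the pivot at about (360,208) and the disc centre at about (353,224). The cover is nearly closed and port +x is at about -21°. Next I'll move the wrist camera over the port.

Run:
```python
from h import *
move((.515,-.18,.31),down(np.radians(-111.5)))
```

```text
t0.15 pos [0.2097 0.5349 0.2279] offset cm [ -8.15 -55.42  54.52] dr [-1.7992e+02 -1.3000e-01 -2.0000e-02]
```

>>> servo_tool(
  increments=[
    {"dr": [8, 0, 0], "offset": [-8, -3, 3], "fingers": -1},
    {"dr": [16, 0, 0], "offset": [-8, -6, 6], "fingers": -1},
    {"dr": [24, 0, 0], "offset": [-8, -9, 9], "fingers": -1},
    {"dr": [32, 0, 0], "offset": [-8, -12, 12], "fingers": -1},
    {"dr": [40, 0, 0], "offset": [-8, -15, 15], "fingers": -1},
    {"dr": [48, 0, 0], "offset": [-8, -18, 18], "fingers": -1},
    {"dr": [56, 0, 0], "offset": [-8, -21, 21], "fingers": -1},
    {"dr": [64, 0, 0], "offset": [-8, -24, 24], "fingers": -1},
    {"dr": [72, 0, 0], "offset": [-8, -27, 27], "fingers": -1},
    {"dr": [80, 0, 0], "offset": [-8, -30, 30], "fingers": -1},
  ],
)

```text
time: 1.15
tool_pos: [0.3799, 0.1448, 0.3085]
ee_rot: [1.359, 1.105, -1.358]
contact_force: [1.1, 0.6, 0.6]
finger_gap: 0.996
```

Run:
```python
from h import *
print(get_state()["joints"])
move((.515,-.18,.31),down(np.radians(-111.5)))
```

```text
[ 6.47272352e-02 -3.46557702e-01  1.91055563e+00  9.75983298e-05
  1.57732021e+00  2.69705969e-01]
t1.15 pos [0.3799 0.1448 0.3085] offset cm [-0.15 19.84 29.05] dr [ 9.976e+01 -2.000e-02 -0.000e+00]
```

>>> servo_tool(
  increments=[
    {"dr": [33, 0, 0], "offset": [0, 7, 10], "fingers": -1},
    {"dr": [66, 0, 0], "offset": [0, 14, 20], "fingers": -1},
    {"dr": [99.7, 0, 0], "offset": [-0.1, 19.8, 29], "fingers": -1},
    {"dr": [99.7, 0, 0], "offset": [-0.1, 19.8, 29], "fingers": -1},
    {"dr": [99.7, 0, 0], "offset": [-0.1, 19.8, 29], "fingers": -1},
    {"dr": [99.7, 0, 0], "offset": [-0.1, 19.8, 29], "fingers": -1},
    {"dr": [99.7, 0, 0], "offset": [-0.1, 19.8, 29], "fingers": -1},
    {"dr": [99.7, 0, 0], "offset": [-0.1, 19.8, 29], "fingers": -1},
    {"dr": [99.7, 0, 0], "offset": [-0.1, 19.8, 29], "fingers": -1},
    {"dr": [99.7, 0, 0], "offset": [-0.1, 19.8, 29], "fingers": -1},
  ],
)

```text
time: 2.15
tool_pos: [0.5162, -0.1775, 0.3089]
ee_rot: [-2.149, 0.145, 2.152]
contact_force: [0.3, -0.1, -0.3]
finger_gap: 1.003
```

>>> servo_tool(
  increments=[
    {"dr": [8, 0, 0], "offset": [0, 0, 0], "fingers": -1},
    {"dr": [14, 0, 0], "offset": [0, 0, 0], "fingers": -1},
    {"dr": [14, 0, 0], "offset": [0, 0, 0], "fingers": -1},
    {"dr": [14, 0, 0], "offset": [0, 0, 0], "fingers": -1},
    {"dr": [14, 0, 0], "offset": [0, 0, 0], "fingers": -1},
  ],
)

```text
time: 2.65
tool_pos: [0.5163, -0.1769, 0.3095]
ee_rot: [-2.019, 0.379, 2.019]
contact_force: [-0.2, -0.8, 0.1]
finger_gap: 0.999
```

Run:
```python
from h import *
s=get_state();print(s["joints"],np.degrees(yaw(s)),s["tool_pos"])
m=camera_model("wrist");im=read_camera("wrist")[:,:,::-1];cv2.imwrite("pics/w1.png",im);np.save("w1.npy",m,allow_pickle=True)
```

```text
[-5.51639160e-01  4.00497661e-02  1.56572000e+00  3.62335687e-05
  1.53606992e+00  1.39012269e+00] -111.25483151441162 [ 0.51633736 -0.17693891  0.30947094]
```

View pics/w1.png

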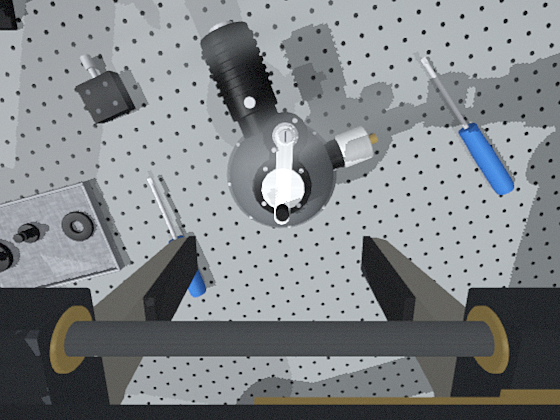

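In the wrist view the pivot screw is at (284,134), the disc at (283,188) and the knob at (282,210). I'll shift sideways for a second view.

>>> servo_tool(
  increments=[
    {"dr": [0, 0, 0], "offset": [0, -4, 1], "fingers": -1},
    {"dr": [0, 0, 0], "offset": [0, -7, 3], "fingers": -1},
    {"dr": [0, 0, 0], "offset": [0, -7, 3], "fingers": -1},
    {"dr": [0, 0, 0], "offset": [0, -7, 3], "fingers": -1},
  ],
)

```text
time: 3.1
tool_pos: [0.514, -0.1007, 0.3098]
ee_rot: [-2.02, 0.379, 2.019]
contact_force: [0.4, -0.3, 0.8]
finger_gap: 1.002
```

Run:
```python
from h import *
m=camera_model("wrist");im=read_camera("wrist")[:,:,::-1];cv2.imwrite("pics/w2.png",im);np.save("w2.npy",m,allow_pickle=True)
a=cv2.imread("pics/w1.png")[110:240,220:350]
p=proj(m,(.52,-.18,.18));print(p);u,v=(p-65).astype(int);u=max(u,0);v=max(v,0)
b=im[v:v+130,u:u+130];print(u,v,b.shape)
cv2.imwrite("pics/c2.png",np.hstack([cv2.resize(x,(400,400),interpolation=2) for x in(a,b)]))
```

```text
[360.97126607 161.35501499]
295 96 (130, 130, 3)
```

View pics/c2.png

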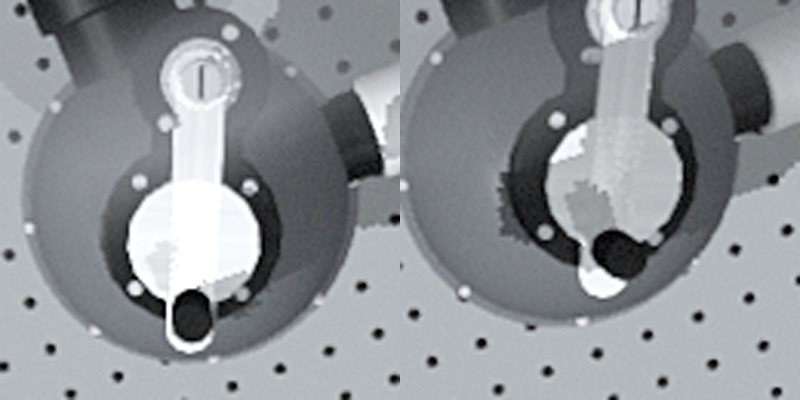

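Run:
```python
from h import *
m1,m2=[np.load(f"w{i}.npy",allow_pickle=True).item() for i in(1,2)]
k=130/400
P={}
for n,a,b in(("port",(192,238),(207,179.5)),("knobtop",(191,316),(228,258)),("screw",(203,80),(230,10)),("disc",(194,243),(214,184))):
    ua=np.array([220,110])+k*np.array(a);ub=np.array([295,96])+k*np.array(b)
    P[n]=tri([(m1,ua),(m2,ub)]);print(n,P[n].round(4),{z:(atz(m1,ua,z)[:2].round(4),atz(m2,ub,z)[:2].round(4)) for z in(.175,.184,.2015)})
for n in("port","knobtop","disc"):
    d=P["screw"]-P[n];print(n,np.hypot(*d[:2]),np.degrees(np.arctan2(d[1],d[0])))
```

```text
port [ 0.5243 -0.1839  0.1747] {0.175: (array([ 0.5244, -0.1839]), array([ 0.5244, -0.1838])), 0.184: (array([ 0.5263, -0.1845]), array([ 0.5262, -0.1821])), 0.2015: (array([ 0.53  , -0.1858]), array([ 0.5297, -0.1787]))}
knobtop [ 0.5089 -0.1777  0.2014] {0.175: (array([ 0.5023, -0.175 ]), array([ 0.5004, -0.1827])), 0.184: (array([ 0.5049, -0.176 ]), array([ 0.5029, -0.181 ])), 0.2015: (array([ 0.5099, -0.1777]), array([ 0.5079, -0.1777]))}
screw [ 0.5661 -0.2031  0.1766] {0.175: (array([ 0.5657, -0.2031]), array([ 0.5662, -0.2035])), 0.184: (array([ 0.5663, -0.2032]), array([ 0.5668, -0.2012])), 0.2015: (array([ 0.5675, -0.2032]), array([ 0.5678, -0.1967]))}
disc [ 0.5237 -0.1843  0.1801] {0.175: (array([ 0.5228, -0.1839]), array([ 0.5224, -0.1853])), 0.184: (array([ 0.5248, -0.1846]), array([ 0.5243, -0.1835])), 0.2015: (array([ 0.5286, -0.1858]), array([ 0.528 , -0.1801]))}
port 0.04594758960262575 -24.75830467410313
knobtop 0.06261039598552272 -23.986989396614025
disc 0.04635210710136626 -23.996326864688807
```

Run:
```python
from h import *
move((.5082,-.1772,.200),down(np.radians(-114)))
```

```text
t3.15 pos [ 0.5141 -0.1014  0.3097] offset cm [10.98  7.27 -2.2 ] dr [ 2.68 -0.03 -0.03]
```

>>> servo_tool(
  increments=[
    {"dr": [2.7, 0, 0], "offset": [2, 4, -1.2], "fingers": -1},
    {"dr": [2.7, 0, 0], "offset": [5, 7.3, -2.2], "fingers": -1},
    {"dr": [2.7, 0, 0], "offset": [5, 7.3, -2.2], "fingers": -1},
    {"dr": [2.7, 0, 0], "offset": [5, 7.3, -2.2], "fingers": -1},
    {"dr": [2.7, 0, 0], "offset": [8, 7.3, -2.2], "fingers": -1},
    {"dr": [2.7, 0, 0], "offset": [10, 7.3, -2.2], "fingers": -1},
    {"dr": [2.7, 0, 0], "offset": [11, 7.3, -2.2], "fingers": -1},
    {"dr": [2.7, 0, 0], "offset": [11, 7.3, -2.2], "fingers": -1},
    {"dr": [2.7, 0, 0], "offset": [11, 7.3, -2.2], "fingers": -1},
  ],
)

```text
time: 4.05
tool_pos: [0.5087, -0.177, 0.2011]
ee_rot: [-1.993, 0.424, 1.988]
contact_force: [-0.1, 0.2, -0.0]
finger_gap: 1.002
```

>>> servo_tool(
  increments=[
    {"dr": [0, 0, 0], "offset": [0, 0, 0], "fingers": 1},
    {"dr": [0, 0, 0], "offset": [0, 0, 0], "fingers": 1},
    {"dr": [0, 0, 0], "offset": [0, 0, 0], "fingers": 1},
    {"dr": [0, 0, 0], "offset": [0, 0, 0], "fingers": 1},
    {"dr": [0, 0, 0], "offset": [0, 0, 0], "fingers": 1},
    {"dr": [0, 0, 0], "offset": [0, 0, 0], "fingers": 1},
    {"dr": [0, 0, 0], "offset": [0, 0, 0], "fingers": 1},
    {"dr": [0, 0, 0], "offset": [0, 0, 0], "fingers": 1},
  ],
  grip_force=5,
)

```text
time: 4.85
tool_pos: [0.5078, -0.1769, 0.1996]
ee_rot: [-1.99, 0.424, 1.99]
contact_force: [0.1, 0.3, 0.8]
finger_gap: 0.325
```

Run:
```python
from h import *
s=get_state();print(s["time"],s["tool_pos"],s["finger_gap"],s["contact_force"])
R0=R.from_rotvec(s["ee_rot"]);pv=np.array([.5663,-.2028,s["tool_pos"][2]])
d=s["tool_pos"]-pv;print(np.hypot(*d[:2]),np.degrees(np.arctan2(d[1],d[0])),np.degrees(yaw(s)))
a0=np.arctan2(d[1],d[0]);r=.064
for g in range(0,121,6):
    a=a0+np.radians(g);p=pv+[r*np.cos(a),r*np.sin(a),0]
    print(g,(R0.inv().apply(p-s["tool_pos"])*100).round(2))
```

```text
4.85 [ 0.50780253 -0.17688424  0.19955117] 0.3247739561830053 [0.1221713  0.32406622 0.77247536]
0.06398109582414684 156.10552792866974 -114.06168501608555
0 [0. 0. 0.]
6 [-0.    0.67 -0.04]
12 [-0.    1.33 -0.14]
18 [-0.    1.98 -0.32]
24 [-0.    2.6  -0.56]
30 [-0.    3.2  -0.86]
36 [-0.    3.76 -1.23]
42 [-0.    4.28 -1.65]
48 [-0.    4.75 -2.13]
54 [-0.    5.17 -2.65]
60 [-0.    5.53 -3.21]
66 [-0.    5.84 -3.81]
72 [-0.    6.07 -4.44]
78 [-0.    6.25 -5.09]
84 [-0.    6.35 -5.75]
90 [-0.    6.38 -6.42]
96 [-0.    6.34 -7.09]
102 [-0.    6.24 -7.75]
108 [-0.    6.06 -8.39]
114 [-0.    5.82 -9.02]
120 [-0.    5.51 -9.61]
```

>>> servo_tool(
  increments=[
    {"dr": [0, 0, 0], "offset": [0, 0, 0], "fingers": 1},
    {"dr": [0, 0, 0], "offset": [0, 0, 0], "fingers": 1},
    {"dr": [0, 0, 0], "offset": [0, 0, 0], "fingers": 1},
    {"dr": [0, 0, 0], "offset": [0, 0, 0], "fingers": 1},
    {"dr": [0, 0, 0], "offset": [0, 0, 0], "fingers": 1},
  ],
)

```text
time: 5.35
tool_pos: [0.5078, -0.1769, 0.1996]
ee_rot: [-1.99, 0.424, 1.99]
contact_force: [-0.8, 0.0, -0.2]
finger_gap: 0.122
```

>>> servo_tool(
  increments=[
    {"dr": [-6, 0, 0], "offset": [0, 0.67, -0.04], "fingers": 1},
    {"dr": [-12, 0, 0], "offset": [0, 1.33, -0.14], "fingers": 1},
    {"dr": [-18, 0, 0], "offset": [0, 1.98, -0.32], "fingers": 1},
    {"dr": [-24, 0, 0], "offset": [0, 2.6, -0.56], "fingers": 1},
    {"dr": [-30, 0, 0], "offset": [0, 3.2, -0.86], "fingers": 1},
    {"dr": [-36, 0, 0], "offset": [0, 3.76, -1.23], "fingers": 1},
    {"dr": [-42, 0, 0], "offset": [0, 4.28, -1.65], "fingers": 1},
    {"dr": [-48, 0, 0], "offset": [0, 4.75, -2.13], "fingers": 1},
    {"dr": [-48, 0, 0], "offset": [0, 4.75, -2.13], "fingers": 1},
  ],
)

```text
time: 6.25
tool_pos: [0.5086, -0.2293, 0.1996]
ee_rot: [1.993, 0.422, -1.99]
contact_force: [2.3, -0.3, -0.2]
finger_gap: 0.127
```

```bash
cat > arc.py <<'E'
from h import *
s=get_state();print(s["time"],s["tool_pos"],s["finger_gap"],s["contact_force"])
R0=R.from_rotvec(s["ee_rot"]);pv=np.array([.5663,-.2028,s["tool_pos"][2]])
d=s["tool_pos"]-pv;a0=np.arctan2(d[1],d[0]);print(np.hypot(*d[:2]),np.degrees(a0)%360,np.degrees(yaw(s)),s["joints"].round(2))
for g in np.arange(162,282,6):
    a=np.radians(g);p=pv+[.064*np.cos(a),.064*np.sin(a),0]
    if g>np.degrees(a0)%360: print(g,(R0.inv().apply(p-s["tool_pos"])*100).round(2),np.degrees((R0.inv()*down(a+np.pi/2)).as_rotvec()).round(1))
E
python3 arc.py
```

```text
6.25 [ 0.50858008 -0.22927869  0.19958581] 0.126764429083512 [ 2.31269227 -0.33201279 -0.20514921]
0.06350361983468558 204.64302819920593 -66.0744754730892 [-0.64  0.14  1.68  0.    1.32  0.51]
210 [0.   0.6  0.01] [-6.1 -0.1 -0. ]
216 [ 0.    1.26 -0.09] [-12.1  -0.1  -0. ]
222 [ 0.    1.91 -0.27] [-18.1  -0.1  -0. ]
228 [ 0.    2.53 -0.51] [-24.1  -0.1  -0. ]
234 [ 0.    3.13 -0.81] [-30.1  -0.1  -0. ]
240 [ 0.    3.69 -1.18] [-36.1  -0.1  -0.1]
246 [ 0.    4.21 -1.6 ] [-42.1  -0.1  -0.1]
252 [ 0.01  4.68 -2.07] [-48.1  -0.1  -0.1]
258 [ 0.01  5.1  -2.59] [-54.1  -0.1  -0.1]
264 [ 0.01  5.47 -3.16] [-60.1  -0.1  -0.1]
270 [ 0.01  5.77 -3.75] [-66.1  -0.   -0.1]
276 [ 0.01  6.01 -4.38] [-72.1  -0.   -0.1]
```

>>> servo_tool(
  increments=[
    {"dr": [-6, 0, 0], "offset": [0, 0.6, 0], "fingers": 1},
    {"dr": [-12, 0, 0], "offset": [0, 1.26, -0.09], "fingers": 1},
    {"dr": [-18, 0, 0], "offset": [0, 1.91, -0.27], "fingers": 1},
    {"dr": [-24, 0, 0], "offset": [0, 2.53, -0.51], "fingers": 1},
    {"dr": [-30, 0, 0], "offset": [0, 3.13, -0.81], "fingers": 1},
    {"dr": [-36, 0, 0], "offset": [0, 3.69, -1.18], "fingers": 1},
    {"dr": [-42, 0, 0], "offset": [0, 4.21, -1.6], "fingers": 1},
    {"dr": [-48, 0, 0], "offset": [0, 4.68, -2.07], "fingers": 1},
    {"dr": [-54, 0, 0], "offset": [0, 5.1, -2.59], "fingers": 1},
    {"dr": [-54, 0, 0], "offset": [0, 5.1, -2.59], "fingers": 1},
  ],
)

```text
time: 7.25
tool_pos: [0.5527, -0.2651, 0.1996]
ee_rot: [1.364, 1.101, -1.364]
contact_force: [1.1, -0.6, 0.1]
finger_gap: 0.129
```

```bash
python3 arc.py
python3 - <<'E'
from h import *
s=get_state();R0=R.from_rotvec(s["ee_rot"])
for g in(266,269,272,274):
    a=np.radians(g);p=np.array([.5663+.064*np.cos(a),-.2028+.064*np.sin(a),s["tool_pos"][2]]);print(g,(R0.inv().apply(p-s["tool_pos"])*100).round(2),np.degrees((R0.inv()*down(a+np.pi/2)).as_rotvec()).round(1))
E
```

```text
7.25 [ 0.55267628 -0.26510179  0.19962423] 0.12933287923382863 [ 1.05344806 -0.58659835  0.06570178]
0.06377396946351552 257.6651237252378 -12.16075133222542 [-0.64  0.28  1.52 -0.    1.35 -0.43]
258 [0.   0.04 0.02] [-0.2  0.  -0. ]
264 [ 0.    0.71 -0.01] [-6.2  0.  -0. ]
270 [ 0.    1.37 -0.12] [-12.2   0.   -0. ]
276 [ 0.    2.01 -0.3 ] [-18.2   0.   -0. ]
266 [ 0.    0.93 -0.04] [-8.2  0.  -0. ]
269 [ 0.    1.26 -0.1 ] [-11.2   0.   -0. ]
272 [ 0.    1.59 -0.17] [-14.2   0.   -0. ]
274 [ 0.    1.8  -0.23] [-16.2   0.   -0. ]
```

>>> servo_tool(
  increments=[
    {"dr": [-6, 0, 0], "offset": [0, 0.7, 0], "fingers": 1},
    {"dr": [-8, 0, 0], "offset": [0, 0.93, -0.04], "fingers": 1},
    {"dr": [-10, 0, 0], "offset": [0, 1.15, -0.08], "fingers": 1},
    {"dr": [-11, 0, 0], "offset": [0, 1.26, -0.1], "fingers": 1},
    {"dr": [-11, 0, 0], "offset": [0, 1.26, -0.1], "fingers": 1},
  ],
)

```text
time: 7.75
tool_pos: [0.5646, -0.2667, 0.1996]
ee_rot: [1.224, 1.199, -1.225]
contact_force: [0.5, -0.6, -0.1]
finger_gap: 0.127
```

>>> servo_tool(
  increments=[
    {"dr": [0, 0, 0], "offset": [0, 0.1, 0], "fingers": 1},
    {"dr": [0, 0, 0], "offset": [0, 0.2, 0], "fingers": 1},
    {"dr": [0, 0, 0], "offset": [0, 0.3, 0], "fingers": 1},
    {"dr": [0, 0, 0], "offset": [0, 0.3, 0], "fingers": 1},
  ],
)

```text
time: 8.15
tool_pos: [0.5676, -0.2668, 0.1996]
ee_rot: [1.223, 1.201, -1.224]
contact_force: [-2.4, -0.4, 1.5]
finger_gap: 0.125
```

```bash
python3 arc.py|head -2
```

```text
8.15 [ 0.56764302 -0.26676789  0.19956877] 0.12511944520065746 [-2.40598579 -0.36388122  1.45178717]
0.06398198614491273 271.2027635627716 -1.0756061810043258 [-0.63  0.31  1.47 -0.    1.36 -0.61]
```

>>> servo_tool(
  increments=[
    {"dr": [0, 0, 0], "offset": [0, 0.1, 0], "fingers": 1},
    {"dr": [0, 0, 0], "offset": [0, 0.2, 0], "fingers": 1},
    {"dr": [0, 0, 0], "offset": [0, 0.2, 0], "fingers": 1},
  ],
  grip_force=10,
)

```text
time: 8.45
tool_pos: [0.568, -0.2668, 0.1994]
ee_rot: [1.221, 1.204, -1.226]
contact_force: [-8.2, -0.9, 4.0]
finger_gap: 0.123
```

>>> servo_tool(
  increments=[
    {"dr": [0, 0, 0], "offset": [0, 0.2, 0], "fingers": 1},
    {"dr": [0, 0, 0], "offset": [0, 0.2, 0], "fingers": 1},
    {"dr": [0, 0, 0], "offset": [0, 0.2, 0], "fingers": 1},
  ],
)

```text
time: 8.75
tool_pos: [0.5684, -0.2669, 0.1992]
ee_rot: [1.22, 1.208, -1.229]
contact_force: [-13.9, 0.4, 6.5]
finger_gap: 0.125
```

>>> servo_tool(
  increments=[
    {"dr": [0, 0, 0], "offset": [0, -0.3, 0], "fingers": 1},
    {"dr": [0, 0, 0], "offset": [0, -0.3, 0], "fingers": 0.2},
    {"dr": [0, 0, 0], "offset": [0, -0.3, 0], "fingers": 0.2},
    {"dr": [0, 0, 0], "offset": [0, -0.3, 0], "fingers": 0.2},
    {"dr": [0, 0, 0], "offset": [0, -0.3, 0], "fingers": 0.2},
    {"dr": [0, 0, 0], "offset": [0, -0.3, 0], "fingers": 0.2},
    {"dr": [0, 0, 0], "offset": [-4, -0.3, 0], "fingers": 0},
    {"dr": [0, 0, 0], "offset": [-8, -0.3, 0], "fingers": -1},
    {"dr": [0, 0, 0], "offset": [-12, -0.3, 0], "fingers": -1},
    {"dr": [0, 0, 0], "offset": [-12, -0.3, 0], "fingers": -1},
  ],
)

```text
time: 9.75
tool_pos: [0.5712, -0.2683, 0.3275]
ee_rot: [1.222, 1.187, -1.218]
contact_force: [-0.0, 0.2, 0.4]
finger_gap: 0.726
```

Run:
```python
from h import *
move((.53,.25,.22),down(np.radians(0)))
s=get_state();print(s["joints"].round(2),s["finger_gap"])
```

```text
t9.75 pos [ 0.5712 -0.2683  0.3275] offset cm [ 10.32  -5.18 -51.82] dr [-1.05  0.42 -0.61]
[-0.63  0.25  1.3   0.    1.58 -0.61] 0.7263259050519919
```

>>> servo_tool(
  increments=[
    {"dr": [-1, 0.4, -0.6], "offset": [0, 0, -5], "fingers": -1},
    {"dr": [-1, 0.4, -0.6], "offset": [0, 0, -10], "fingers": -1},
    {"dr": [-1, 0.4, -0.6], "offset": [0, -1, -15], "fingers": -1},
    {"dr": [-1, 0.4, -0.6], "offset": [2, -2, -20], "fingers": -1},
    {"dr": [-1, 0.4, -0.6], "offset": [4, -3, -25], "fingers": -1},
    {"dr": [-1, 0.4, -0.6], "offset": [5, -4, -30], "fingers": -1},
    {"dr": [-1, 0.4, -0.6], "offset": [6, -5, -35], "fingers": -1},
    {"dr": [-1, 0.4, -0.6], "offset": [7, -5, -40], "fingers": -1},
    {"dr": [-1, 0.4, -0.6], "offset": [8, -5, -45], "fingers": -1},
    {"dr": [-1, 0.4, -0.6], "offset": [8, -4, -49], "fingers": -1},
  ],
)

```text
time: 10.75
tool_pos: [0.535, 0.2194, 0.2383]
ee_rot: [1.209, 1.223, -1.216]
contact_force: [1.6, -0.2, -0.8]
finger_gap: 0.999
```

>>> servo_tool(
  increments=[
    {"dr": [0, 0, 0], "offset": [0, 0, 0], "fingers": -1},
    {"dr": [0, 0, 0], "offset": [0, 0, 0], "fingers": -1},
    {"dr": [0, 0, 0], "offset": [0, 0, 0], "fingers": -1},
  ],
)

```text
time: 11.05
tool_pos: [0.5366, 0.2165, 0.2398]
ee_rot: [1.21, 1.221, -1.215]
contact_force: [0.2, -0.3, -0.9]
finger_gap: 1.001
```

Run:
```python
from h import *
m=camera_model("wrist");im=read_camera("wrist")[:,:,::-1];cv2.imwrite("pics/w3.png",im);np.save("w3.npy",m,allow_pickle=True);print(get_state()["tool_pos"],proj(m,(.541,.259,.035)))
```

```text
[0.53676985 0.21619036 0.23997094] [285.23494802 145.20671803]
```

>>> servo_tool(
  increments=[
    {"dr": [0, 0, 0], "offset": [0, -4, 0], "fingers": -1},
    {"dr": [0, 0, 0], "offset": [0, -7, -1], "fingers": -1},
    {"dr": [0, 0, 0], "offset": [0, -7, -1], "fingers": -1},
    {"dr": [0, 0, 0], "offset": [0, -7, -1], "fingers": -1},
    {"dr": [0, 0, 0], "offset": [0, -7, -1], "fingers": -1},
  ],
)

```text
time: 11.6
tool_pos: [0.4677, 0.2266, 0.2412]
ee_rot: [1.212, 1.22, -1.215]
contact_force: [0.2, 0.8, -0.3]
finger_gap: 1.004
```

Run:
```python
from h import *
m=camera_model("wrist");im=read_camera("wrist")[:,:,::-1];cv2.imwrite("pics/w4.png",im);np.save("w4.npy",m,allow_pickle=True);print(get_state()["tool_pos"])
m3=np.load("w3.npy",allow_pickle=True).item();t=[]
for i,mm in((3,m3),(4,m)):
    p=proj(mm,(.541,.259,.03));u,v=np.maximum((p-65).astype(int),0);print(p,u,v)
    a=cv2.imread(f"pics/w{i}.png")[v:v+130,u:u+130];print(a.shape);t.append(cv2.resize(cv2.copyMakeBorder(a,0,130-a.shape[0],0,130-a.shape[1],0),(400,400),interpolation=2))
cv2.imwrite("pics/c3.png",np.hstack(t))
```

```text
[0.46769437 0.22668328 0.24105907]
[285.19666945 144.80739242] 220 79
(130, 130, 3)
[347.12950868 153.8720034 ] 282 88
(130, 130, 3)
```

View pics/c3.png

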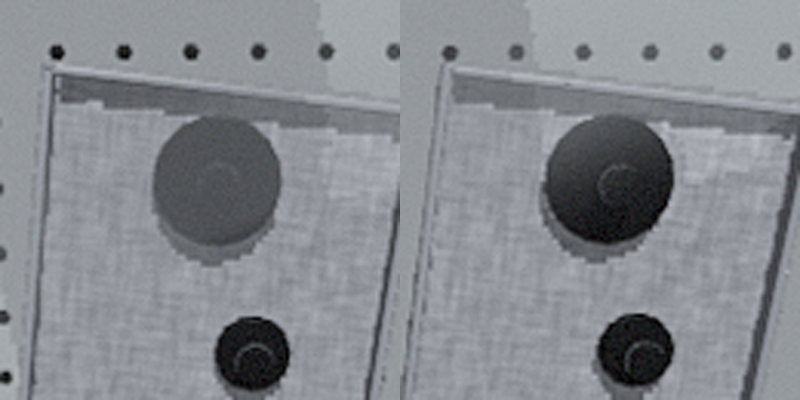

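The crop shows the tile holder centred at (217,180) in the left view and (209,179) in the right. Its knob is at about (220,181) and (220,184), and the plug sits well clear below.

Run:
```python
from h import *
m1,m2=[np.load(f"w{i}.npy",allow_pickle=True).item() for i in(3,4)]
k=130/400
for n,a,b in(("holder",(217,180),(209,179)),("knob",(220,181),(220,184))):
    ua=np.array([220,79])+k*np.array(a);ub=np.array([282,88])+k*np.array(b)
    print(n,tri([(m1,ua),(m2,ub)]).round(4),[(atz(m1,ua,z)[:2].round(4),atz(m2,ub,z)[:2].round(4)) for z in(.016,.038)])
move((.5425,.2564,.040),down(0))
```

```text
holder [0.5472 0.2658 0.0124] [(array([0.5471, 0.266 ]), array([0.5465, 0.2662])), (array([0.5466, 0.2674]), array([0.542 , 0.2681]))]
knob [0.5478 0.2661 0.0297] [(array([0.5482, 0.2656]), array([0.5507, 0.2643])), (array([0.5476, 0.267 ]), array([0.546 , 0.2664]))]
t11.65 pos [0.4677 0.2267 0.2411] offset cm [20.05  7.66 -2.85] dr [-0.15 -0.41  0.55]
```

Run:
```python
from h import *
move((.547,.2663,.0365),down(0))
```

```text
t11.65 pos [0.4677 0.2267 0.2411] offset cm [20.41  8.12 -3.84] dr [-0.15 -0.41  0.55]
```

>>> servo_tool(
  increments=[
    {"dr": [-0.15, -0.4, 0.55], "offset": [4, 4, -2], "fingers": -1},
    {"dr": [-0.15, -0.4, 0.55], "offset": [8, 8.1, -3.85], "fingers": -1},
    {"dr": [-0.15, -0.4, 0.55], "offset": [12, 8.1, -3.85], "fingers": -1},
    {"dr": [-0.15, -0.4, 0.55], "offset": [14, 8.1, -3.85], "fingers": -0.5},
    {"dr": [-0.15, -0.4, 0.55], "offset": [16, 8.1, -3.85], "fingers": -0.3},
    {"dr": [-0.15, -0.4, 0.55], "offset": [16, 8.1, -3.85], "fingers": -0.3},
    {"dr": [-0.15, -0.4, 0.55], "offset": [16, 8.1, -3.85], "fingers": -0.3},
  ],
)

```text
time: 12.35
tool_pos: [0.5467, 0.2667, 0.0804]
ee_rot: [1.208, 1.21, -1.209]
contact_force: [0.2, -0.7, 1.0]
finger_gap: 0.675
```

Run:
```python
from h import *
move((.547,.2663,.0365),down(0))
```

```text
t12.35 pos [0.5467 0.2667 0.0804] offset cm [4.39 0.03 0.04] dr [ 0.05 -0.    0.04]
```

>>> servo_tool(
  increments=[
    {"dr": [0, 0, 0], "offset": [2, 0, 0], "fingers": -0.3},
    {"dr": [0, 0, 0], "offset": [3.5, 0, 0], "fingers": -0.3},
    {"dr": [0, 0, 0], "offset": [4.3, 0, 0], "fingers": -0.3},
    {"dr": [0, 0, 0], "offset": [4.4, 0, 0], "fingers": -0.3},
    {"dr": [0, 0, 0], "offset": [4.4, 0, 0], "fingers": 1},
    {"dr": [0, 0, 0], "offset": [4.4, 0, 0], "fingers": 1},
    {"dr": [0, 0, 0], "offset": [4.4, 0, 0], "fingers": 1},
    {"dr": [0, 0, 0], "offset": [4.4, 0, 0], "fingers": 1},
    {"dr": [0, 0, 0], "offset": [4.4, 0, 0], "fingers": 1},
    {"dr": [0, 0, 0], "offset": [4.4, 0, 0], "fingers": 1},
  ],
  grip_force=15,
)

```text
time: 13.35
tool_pos: [0.5462, 0.267, 0.0364]
ee_rot: [1.208, 1.21, -1.208]
contact_force: [0.9, 0.2, 0.9]
finger_gap: 0.149
```

>>> servo_tool(
  increments=[
    {"dr": [0, 0, 0], "offset": [0, 0, 0], "fingers": 1},
    {"dr": [0, 0, 0], "offset": [0, 0, 0], "fingers": 1},
    {"dr": [0, 0, 0], "offset": [0, 0, 0], "fingers": 1},
    {"dr": [0, 0, 0], "offset": [0, 0, 0], "fingers": 1},
    {"dr": [0, 0, 0], "offset": [0, 0, 0], "fingers": 1},
    {"dr": [0, 0, 0], "offset": [0, 0, 0], "fingers": 1},
  ],
)

```text
time: 13.95
tool_pos: [0.5461, 0.267, 0.0363]
ee_rot: [1.208, 1.21, -1.208]
contact_force: [1.4, -0.0, 1.9]
finger_gap: 0.148
```

Run:
```python
from h import *
move((.53,-.25,.33),down(0))
```

```text
t13.95 pos [0.5461 0.267  0.0363] offset cm [-29.37  -1.71  51.7 ] dr [ 0.09 -0.01  0.03]
```

>>> servo_tool(
  increments=[
    {"dr": [0, 0, 0], "offset": [-2, 0, 0], "fingers": 1},
    {"dr": [0, 0, 0], "offset": [-5, 0, 0], "fingers": 1},
    {"dr": [0, 0, 0], "offset": [-9, 0, 0], "fingers": 1},
    {"dr": [0, 0, 0], "offset": [-13, 0, 0], "fingers": 1},
    {"dr": [0, 0, 0], "offset": [-17, 0, 0], "fingers": 1},
    {"dr": [0, 0, 0], "offset": [-21, 0, 0], "fingers": 1},
    {"dr": [0, 0, 0], "offset": [-25, 0, 0], "fingers": 1},
    {"dr": [0, 0, 0], "offset": [-29, 0, 0], "fingers": 1},
    {"dr": [0, 0, 0], "offset": [-29.4, 0, 0], "fingers": 1},
    {"dr": [0, 0, 0], "offset": [-29.4, 0, 0], "fingers": 1},
  ],
)

```text
time: 14.95
tool_pos: [0.5465, 0.2671, 0.3308]
ee_rot: [1.209, 1.21, -1.207]
contact_force: [-0.9, 0.3, -1.9]
finger_gap: 0.147
```

>>> servo_tool(
  increments=[
    {"dr": [0, 0, 0], "offset": [0, 0, 3], "fingers": 1},
    {"dr": [0, 0, 0], "offset": [0, 0, 8], "fingers": 1},
    {"dr": [0, 0, 0], "offset": [0, 0, 13], "fingers": 1},
    {"dr": [0, 0, 0], "offset": [0, 0, 18], "fingers": 1},
    {"dr": [0, 0, 0], "offset": [0, 0, 23], "fingers": 1},
    {"dr": [0, 0, 0], "offset": [0, 0, 28], "fingers": 1},
    {"dr": [0, 0, 0], "offset": [0, -0.5, 33], "fingers": 1},
    {"dr": [0, 0, 0], "offset": [0, -1, 38], "fingers": 1},
    {"dr": [0, 0, 0], "offset": [0, -1.5, 42], "fingers": 1},
    {"dr": [0, 0, 0], "offset": [0, -1.6, 44], "fingers": 1},
  ],
)

```text
time: 15.95
tool_pos: [0.529, -0.1758, 0.3266]
ee_rot: [1.209, 1.214, -1.214]
contact_force: [-0.1, -0.0, -1.6]
finger_gap: 0.145
```

>>> servo_tool(
  increments=[
    {"dr": [0, 0, 0], "offset": [0, 0, 3], "fingers": 1},
    {"dr": [0, 0, 0], "offset": [0, 0, 6], "fingers": 1},
    {"dr": [0, 0, 0], "offset": [0, 0, 7.5], "fingers": 1},
    {"dr": [0, 0, 0], "offset": [0, 0, 7.5], "fingers": 1},
    {"dr": [0, 0, 0], "offset": [0, 0, 7.5], "fingers": 1},
    {"dr": [0, 0, 0], "offset": [0, 0, 7.5], "fingers": 1},
  ],
)

```text
time: 16.55
tool_pos: [0.5311, -0.2466, 0.3298]
ee_rot: [1.207, 1.212, -1.207]
contact_force: [0.5, 0.6, -1.1]
finger_gap: 0.141
```

Run:
```python
from h import *
m=camera_model("wrist");im=read_camera("wrist")[:,:,::-1];cv2.imwrite("pics/w5.png",im);np.save("w5.npy",m,allow_pickle=True)
s=get_state();print(s["tool_pos"],s["finger_gap"],s["contact_force"],s["joints"].round(2))
for p in((.5243,-.1839,.178),(.5663,-.2028,.184),s["tool_pos"]-[0,0,.0325-.012]):print(proj(m,p))
move((.5243,-.1839,.25),down(0))
```

```text
[ 0.53121115 -0.24669503  0.3301259 ] 0.14378299577839126 [ 0.03084429  0.84527366 -0.85351048] [-0.64  0.14  1.42 -0.    1.58 -0.64]
[272.25127464 126.85103029]
[318.44190522 148.63181964]
[279.90020433 247.88844179]
t16.60 pos [ 0.5312 -0.2467  0.3301] offset cm [ 8.02 -0.66 -6.28] dr [ 0.18 -0.03  0.05]
```

View pics/w5.png

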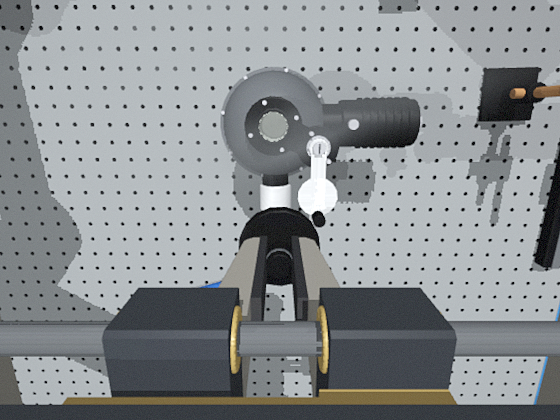

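The cover stands open. The port opening is at (272,126), matching the prediction. The held tile's holder spans about x 238–320, with its top edge at about row 207. I'll refine both numerically.

Run:
```python
from h import *
from scipy.optimize import least_squares
m=np.load("w5.npy",allow_pickle=True).item();g=cv2.cvtColor(cv2.imread("pics/w5.png"),cv2.COLOR_BGR2GRAY)
s=get_state()
# port hole
c=g[100:155,245:300];_,b=cv2.threshold(c,0,255,cv2.THRESH_OTSU)
n,l,st,ce=cv2.connectedComponentsWithStats(b);k=l[26,27];print(st[k],ce[k]+[245,100]);uv=ce[k]+[245,100]
print("hole at .178:",atz(m,uv,.178))
cn=np.argwhere(l==k)
# holder upper arc: for each column topmost transition to dark; back-project to z
zt=s["tool_pos"][2]-.0325+.012
pts=[]
for u in list(range(240,262))+list(range(296,312)):
    col=g[195:250,u].astype(int);d=np.where(col<45)[0]
    if len(d):pts.append((u,195+d[0]))
pts=np.array(pts,float);print(pts[::4].tolist())
P=np.array([atz(m,p,zt)[:2] for p in pts])
f=least_squares(lambda q:np.hypot(*(P-q).T)-.024,s["tool_pos"][:2],loss="soft_l1",f_scale=5e-4)
print("tile ctr",f.x,"tcp",s["tool_pos"][:2],"resid mm",(f.fun*1000).round(1))
cv2.imwrite("pics/c4.png",np.hstack([cv2.resize(g[90:165,235:310],(400,400),interpolation=2),cv2.resize(g[195:295,230:330],(400,400),interpolation=2)]))
```

```text
[ 13  12  31  30 695] [272.89352518 126.29784173]
hole at .178: [ 0.52488526 -0.18340798  0.178     ]
[[240.0, 237.0], [244.0, 228.0], [248.0, 222.0], [252.0, 217.0], [256.0, 214.0], [260.0, 212.0], [298.0, 211.0], [302.0, 214.0], [306.0, 218.0], [310.0, 221.0]]
tile ctr [ 0.53093394 -0.24670148] tcp [ 0.53121115 -0.24669503] resid mm [-0.5 -0.7 -0.6 -0.6 -0.6 -0.4 -0.2 -0.3 -0.3 -0.4  5.   4.7  0.2 -0.2
  0.4  0.1  0.3  0.5  0.2  0.4  0.2  0.4  0.   0.2  0.5  2.3  2.5 -0.3
  0.  -0.2 -0.3 -0.5 -0.6 -0.6 -0.3 -0.3 -0.3 -0.7]
```

View pics/c4.png

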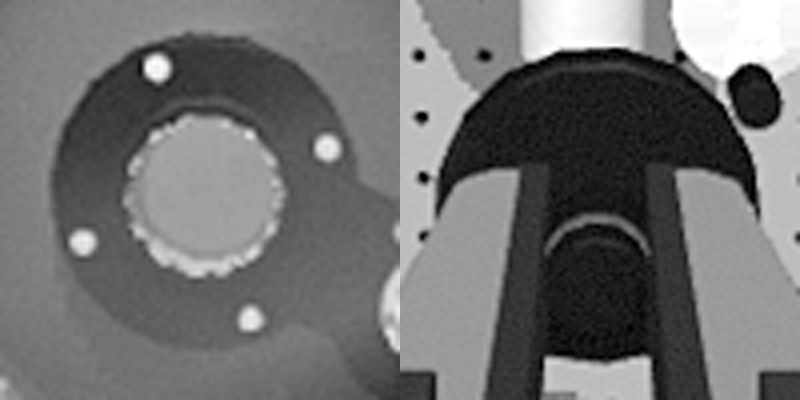

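The hole at (272.9,126.3) puts the port at (0.5249,-0.1834), within 1 mm of the earlier value. The tile is centred on the TCP.

>>> servo_tool(
  increments=[
    {"dr": [0.2, 0, 0], "offset": [0, -0.2, -2], "fingers": 1},
    {"dr": [0.2, 0, 0], "offset": [1, -0.5, -5], "fingers": 1},
    {"dr": [0.2, 0, 0], "offset": [3, -0.65, -6.3], "fingers": 1},
    {"dr": [0.2, 0, 0], "offset": [6, -0.65, -6.3], "fingers": 1},
    {"dr": [0.2, 0, 0], "offset": [8.5, -0.65, -6.3], "fingers": 1},
    {"dr": [0.2, 0, 0], "offset": [9.5, -0.65, -6.3], "fingers": 1},
    {"dr": [0.2, 0, 0], "offset": [10, -0.65, -6.3], "fingers": 1},
    {"dr": [0.2, 0, 0], "offset": [10, -0.65, -6.3], "fingers": 1},
    {"dr": [0.2, 0, 0], "offset": [10, -0.65, -6.3], "fingers": 1},
  ],
)

```text
time: 17.5
tool_pos: [0.525, -0.1853, 0.2317]
ee_rot: [1.21, 1.206, -1.21]
contact_force: [-0.2, -0.1, 0.1]
finger_gap: 0.144
```

Run:
```python
from h import *
print(get_state()["contact_force"]);move((.5248,-.1836,.2105),down(0))
```

```text
[-0.22425022 -0.14460745  0.08681571]
t17.50 pos [ 0.525  -0.1853  0.2317] offset cm [ 2.12 -0.03 -0.17] dr [-0.11  0.07 -0.08]
```

>>> servo_tool(
  increments=[
    {"dr": [0, 0, 0], "offset": [0.3, 0, -0.15], "fingers": 1},
    {"dr": [0, 0, 0], "offset": [0.7, 0, -0.15], "fingers": 1},
    {"dr": [0, 0, 0], "offset": [1.1, 0, -0.15], "fingers": 1},
    {"dr": [0, 0, 0], "offset": [1.4, 0, -0.15], "fingers": 1},
    {"dr": [0, 0, 0], "offset": [1.6, 0, -0.15], "fingers": 1},
    {"dr": [0, 0, 0], "offset": [1.7, 0, -0.15], "fingers": 1},
    {"dr": [0, 0, 0], "offset": [1.7, 0, -0.15], "fingers": 1},
    {"dr": [0, 0, 0], "offset": [1.7, 0, -0.15], "fingers": 1},
  ],
)

```text
time: 18.3
tool_pos: [0.5244, -0.1836, 0.2133]
ee_rot: [1.21, 1.209, -1.211]
contact_force: [-0.3, 0.4, -1.1]
finger_gap: 0.144
```

Run:
```python
from h import *
print(get_state()["contact_force"]);move((.5248,-.1836,.2105),down(0))
```

```text
[-0.31189833  0.41139072 -1.12366931]
t18.30 pos [ 0.5244 -0.1836  0.2133] offset cm [ 0.28  0.04 -0.  ] dr [-0.11 -0.    0.03]
```

Descending slowly now, a few tenths of a millimetre per row.

>>> servo_tool(
  increments=[
    {"dr": [0, 0, 0], "offset": [0.06, 0.03, 0], "fingers": 1},
    {"dr": [0, 0, 0], "offset": [0.12, 0.03, 0], "fingers": 1},
    {"dr": [0, 0, 0], "offset": [0.18, 0.03, 0], "fingers": 1},
    {"dr": [0, 0, 0], "offset": [0.22, 0.03, 0], "fingers": 1},
    {"dr": [0, 0, 0], "offset": [0.22, 0.03, 0], "fingers": 1},
  ],
)

```text
time: 18.8
tool_pos: [0.5246, -0.1835, 0.2109]
ee_rot: [1.21, 1.209, -1.211]
contact_force: [0.7, 0.5, -0.2]
finger_gap: 0.14
```

>>> servo_tool(
  increments=[
    {"dr": [0, 0, 0], "offset": [0.03, 0, 0], "fingers": 1},
    {"dr": [0, 0, 0], "offset": [0.06, 0, 0], "fingers": 1},
    {"dr": [0, 0, 0], "offset": [0.06, 0, 0], "fingers": 1},
  ],
)

```text
time: 19.1
tool_pos: [0.5246, -0.1836, 0.2104]
ee_rot: [1.21, 1.209, -1.211]
contact_force: [0.4, -1.3, -0.4]
finger_gap: 0.145
```

>>> servo_tool(
  increments=[
    {"dr": [0, 0, 0], "offset": [0.03, 0, 0], "fingers": 1},
    {"dr": [0, 0, 0], "offset": [0.05, 0, 0], "fingers": 1},
    {"dr": [0, 0, 0], "offset": [0.05, 0, 0], "fingers": 1},
  ],
)

```text
time: 19.4
tool_pos: [0.5247, -0.1836, 0.2103]
ee_rot: [1.21, 1.209, -1.211]
contact_force: [-1.7, 0.8, 2.7]
finger_gap: 0.146
```

```bash
python3 -c "
from h import *
s=get_state();print(s['tool_pos'],s['contact_force'])"
```

```text
[ 0.52468191 -0.18360667  0.21033736] [-1.7142913   0.84785881  2.736624  ]
```

Contact: the force rose to +2.7 N and the descent stopped at 0.2103, as predicted. Next I release and retreat.

>>> servo_tool(
  increments=[
    {"dr": [0, 0, 0], "offset": [0, 0, 0], "fingers": 0.6},
    {"dr": [0, 0, 0], "offset": [0, 0, 0], "fingers": 0.4},
    {"dr": [0, 0, 0], "offset": [0, 0, 0], "fingers": 0.3},
    {"dr": [0, 0, 0], "offset": [0, 0, 0], "fingers": 0.3},
    {"dr": [0, 0, 0], "offset": [0, 0, 0], "fingers": 0.3},
    {"dr": [0, 0, 0], "offset": [0, 0, 0], "fingers": 0.3},
    {"dr": [0, 0, 0], "offset": [-1, 0, 0], "fingers": 0.3},
    {"dr": [0, 0, 0], "offset": [-3, 0, 0], "fingers": 0.3},
    {"dr": [0, 0, 0], "offset": [-6, 0, 0], "fingers": 0.3},
    {"dr": [0, 0, 0], "offset": [-10, 0, 0], "fingers": 0},
  ],
)

```text
time: 20.4
tool_pos: [0.5239, -0.1831, 0.31]
ee_rot: [1.21, 1.212, -1.212]
contact_force: [0.5, -0.9, -0.1]
finger_gap: 0.413
```

>>> servo_tool(
  increments=[
    {"dr": [0, 0, 0], "offset": [-2, 0, 4], "fingers": -1},
    {"dr": [0, 0, 0], "offset": [-2, 0, 7], "fingers": -1},
    {"dr": [0, 0, 0], "offset": [-2, 0, 7], "fingers": -1},
    {"dr": [0, 0, 0], "offset": [-2, 0, 7], "fingers": -1},
    {"dr": [0, 0, 0], "offset": [-2, 0, 7], "fingers": -1},
    {"dr": [0, 0, 0], "offset": [-2, 0, 7], "fingers": -1},
  ],
)

```text
time: 21.0
tool_pos: [0.5246, -0.2525, 0.3298]
ee_rot: [1.21, 1.21, -1.21]
contact_force: [-0.0, 0.4, 0.0]
finger_gap: 0.935
```

Run:
```python
from h import *
s=get_state();print(s["time"],s["tool_pos"],s["finger_gap"],s["contact_force"])
m=camera_model("wrist");im=read_camera("wrist")[:,:,::-1];cv2.imwrite("pics/w6.png",im)
p=proj(m,(.5246,-.1837,.185));q=proj(m,(.5246,-.1837,.19));print(q,proj(m,(.5246,-.1837,.212)),proj(m,(.5665,-.203,.184)))
u,v=np.maximum((p-[80,60]).astype(int),0);print(u,v)
cv2.imwrite("pics/c5.png",cv2.resize(im[v:v+150,u:u+200],(800,600),interpolation=2))
```

```text
21.0 [ 0.52461763 -0.25251243  0.32977737] 0.9349875859019984 [-0.02899131  0.41320451  0.034478  ]
[279.46979992 120.18451191] [279.4993355  120.74696046] [325.88494476 142.07472575]
199 60
```

View pics/c5.png

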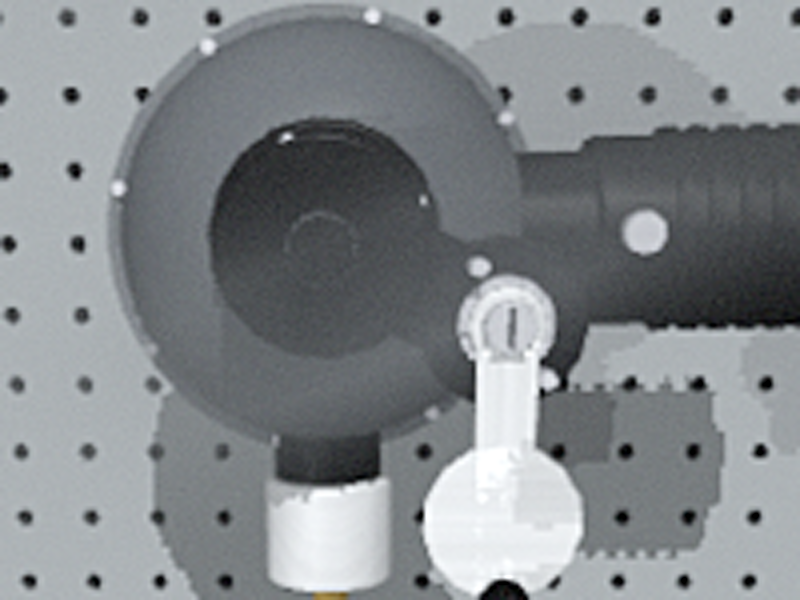

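The knob top is at about (279.5,121.5), against a predicted (279.5,120.7). The cover is against its stop pin. One last oblique check from the scene camera.

Run:
```python
from h import *
im=read_camera("scene")[:,:,::-1]
cv2.imwrite("pics/c6.png",np.hstack([cv2.resize(im[120:220,180:280],(400,400),interpolation=2),cv2.resize(im[220:320,285:395],(400,364),interpolation=2)[:400].copy() if 0 else cv2.resize(im[220:320,290:390],(400,400),interpolation=2)]))
```

```text
(no output)
```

View pics/c6.png

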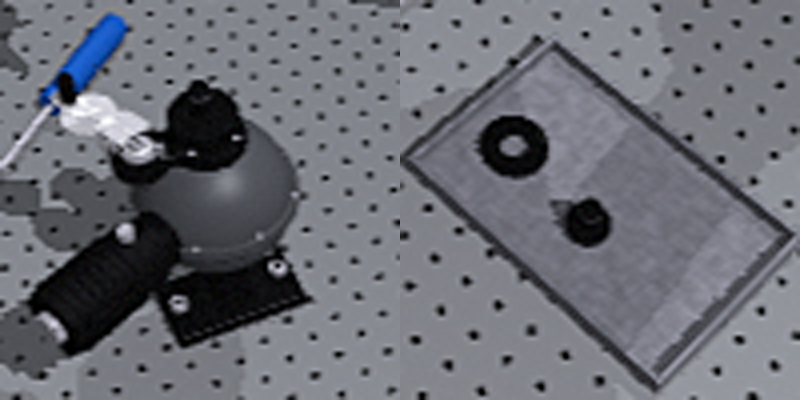

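The tile sits level on the port with the cover open. The plug and reducer are still in the tray. I'm handing in the job.

```bash
python3 -c "
from station import *
print(job.close_job())"
```

```text
the job is handed in; nothing more can be done
None
```

The job is done and handed in at about 21 s of the 64 s limit. I swung the cover open by its knob to the stop, then lowered the white reference tile onto the port rim and backed the gripper away.

- **Cover:** at the stop the push force rose to about 14 N with almost no further motion. The last wrist picture shows the cover resting against its pin.
- **Tile placement:** the force first rose (2.7 N) with the tool at 0.2103 m, against 0.2105 m expected for a tile seated on the rim. After release, the knob top was about 1 pixel (under 1 mm) from where a centred tile should put it.
- **Level and bystanders:** the tile looks level in the last scene picture, though I judged that by eye. The plug and reducer looked undisturbed in the tray, and I planned no contact with anything else.
- **Disagreements:** two estimates of the port centre differed by about 0.8 mm, so I used their mean. Triangulated heights read up to 9 mm low on the screw head and tile knob top, so I used the given heights there. The cover's stop angle suggests the sphere's yaw is about 1–2° off my camera estimate, which does not affect the result.

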